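# Seat a lens tube in a V-block and clamp it

## Robot

A 7-joint arm with a two-finger parallel gripper is mounted at the origin on a cart in front of the work surface, level with it; the furniture and walls round the work are solid. World frame = base frame: x ahead of the robot, y to its left, z up, the work surface at z = 0. Lengths are in m, angles in rad, forces in N, time in s.
With the tool pointing down it reaches from about 0.4 to 0.85 m from the base axis. Payload 4.5 kg.
Tool frame: the origin (TCP) lies between the finger pads; the fingertips stand 17 mm ahead of it and the grasp point (between the pads) lies 2 mm behind it; z points along the fingers, y is the line along which they close (so a half turn about z gives the same grasp; the last joint's range is limited). The gripper opens to 85 mm and grips with 20 to 120 N. Pads are 22 mm wide; open, the fingers measure 114 mm over their backs; the gripper's body (76 mm by 85 mm) begins 54 mm behind the grasp point. The pads swing forward as they close: fully open they stand 13 mm farther back than shut.
Start: joints at [1.147, 0.689, -0.195, 1.565, 0.157, 0.902, -0.215], TCP at [0.276, -0.561, 0.248] pointing down, gripper open.
Joint ranges: [-3.01, 3.01], [-0.46, 2.08], [-1.47, 1.51], [0.13, 2.56], [-1, 4.14], [0.04, 2.09], [-2.66, 2.66]. Speed limits (rad/s): [2.57, 2.57, 3.14, 3.14, 3.14, 3.14, 3.14].

## Interface

Orientations are given as a 3x3 rotation matrix whose columns are the frame's x, y, z axes.
In Python, from rig import ctrl gives the robot as it stands. The module is installed in compiled form; this text tells all that it offers.
- The arm moves only by the tool carry_out, never from a script. Its argument "motion" is one flat list of numbers, 5 for each row, row after row: the shift along the tool's x, y, z normalised to -1 to 1, where 1 is 0.04 m, then the turn about the tool's z normalised to -1 to 1, where 1 is 8 degrees, then the opening, from -1 (shut) to 1 (fully open). A call has 1 to 12 rows; each row shifts and turns the commanded pose from where the row before left it, along the tool's axes as they then stand; what a row does not reach is not made up. A row lasts 1/10 s, in which the tool goes at most 50 mm and 8.59 degrees, less where a joint would pass 70% of its speed; a pose out of reach is approached as far as the arm can. A call with a number of a shift or a turn outside -1 to 1 is refused whole. A call with a gripper value outside its range is refused whole. The fingers move at their own pace and stop on an object; "newtons" is the grip in N (left out, the last holds). Time passes only in rows, so rows that do not move let the fingers close. It gives the time, the measured TCP pose, the force, the opening and the grip force at its end, in the units of the state.
- ctrl.sense(): the state, without advancing time (a new reading comes with each control period).
- ctrl.grab_frame(name): name is "scene" or "top" or "wrist"; returns a dict with "color" (480x640x3 uint8, red, green, blue), "range_z" (480x640 float32, m along the optical axis (not along the pixel's ray), 0 where there is no reading), "vertical_fov" (degrees; the focal length in pixels is half the picture's height over the tangent of half this angle, whatever the lens; pixels are square), "cx", "cy" (the principal point, pixels), "origin" and "rotation" of the camera in the world; the wrist camera has in their place "T_tool_cam" (4x4, takes a point from camera to tool coordinates, whose origin is the TCP and whose axes are the flange's). Camera axes: x right, y down, z forward; pixel columns grow to the right and rows downward; lengths in m; the calibration is good to about 2 mm. A picture is of the moment at which its call begins: read the wrist's pose just before it.
- ctrl.finish_job(): hands the job in; it is judged then, once.
The state is a dict: "clock": time; "joint_positions": joint angles; "dq": joint speeds; "effort": joint torques, N m; "eef_pos": TCP position; "eef_rot": TCP orientation; "force": force on the tool from outside, world axes, zero at the start; "wrist_torque": the same for the moment, N m; "opening": finger opening in m; "grip_force": force on a finger pad.
Only numpy, scipy, OpenCV 4.12 (cv2) and the standard library are available. Lean on these libraries where they do the work, as an engineer would, in place of code of your own. Each camera call takes 0.05 s, during which the arm holds its last target. There are 200 camera calls.

## Task

Take the lens tube from its grey cradle and lay it in the steel V-block with its brass end towards the back stop, then push it gently along the V until it rests on both flanks and the brass end is firmly against the stop. Then turn the red knob of the swing clamp clockwise as far as it goes, so that its arm lies across the lens tube, and let go. Do not disturb the canister, the small bottle or the petri dish.

Things in the scene. Friction and masses are not known exactly. Their poses are not given: they have to be found in the camera images.
- vblock: fixture fixed to the bench: base plate 165 x 140 x 10 mm (x -75 to +91, y -100 to +40 mm) with a steel V-block 108 mm long and 44 mm wide, narrower than the lens tube so fingers can straddle it; 45 degree flanks end 14 mm below the seated tube's axis. Origin on the bench under the middle of the seated tube; +x runs along the V to the back stop, z up. Open at the front (-x) and above.
- seat_center (a point): where the middle of the lens tube is when it is seated: on the axis of the V, 58 mm above the bench, axes as vblock; the lens tube's front end then stands 11 mm out of the V
- flank_left: left (+y) steel flank of the V (rigid), 108 mm long; body origin and axes coincide with those of vblock
- flank_right: right (-y) steel flank of the V, 108 mm long; body origin and axes coincide with those of vblock
- back_stop: fixed dark steel plate across the far end of the V, 46 mm wide, 10 mm thick, its top 8 mm above the V's axis; origin on its front face, on the V's axis, 65 mm in +x from seat_center; axes as vblock
- clamp (a joint): swing clamp, pivot 40 mm in +x and 72 mm in -y of vblock. 0 = parked, arm beside the V pointing to the front; grows clockwise from above; 1.45 rad = end stop, arm square across the V on the seated tube. Stays where left (friction 0.06 N m). A sprung pad 72 mm out rides up on the tube in the last third of the turn and presses 2 to 3 N (some 0.2 N m more to turn).
- clamp_grip (a point): grip point of the red knob, on the clamp's pivot, 105 mm above the bench; x along the clamp arm, z up, turns with it. Knob: bar 46 mm long in x, 16 mm wide in y, 21 mm high (top 10 mm above this point). The steel arm just below is as wide (18 to 10 mm below this point), so fingers pass beside both; the seated tube's top is 22 mm below this point, its side 47 mm away.
- lens_center (a point): middle of the loose lens tube, a grey cylinder 50 mm in diameter and 130 mm long, about 0.32 kg, with a brass mount ring at its rear end and a black ribbed ring and glass at its front; own +x along its axis to the brass end; it may roll about this axis; smooth, it slides along the V with 2 to 5 N (more if the fingers press it sideways or down) and then meets the rigid stop
- lens_mount_end (a point): centre of the flat face at the brass end of the lens tube, 65 mm in own +x from lens_center
- lens: the lens tube itself; origin and axes as lens_center
- cradle: grey plastic rest fixed to the bench, base 105 x 70 x 7 mm with a V 85 mm long and 44 mm wide that the lens tube lies in at the start, its axis 48 mm above the bench, brass end to the cradle's +x; origin on the bench under its middle
- canister: bystander: clear screw-top canister with black foot, 40 mm diameter, 59 mm high, origin at its underside; leave alone
- oil: bystander: small bottle with white cap, 24 mm diameter, 57 mm high, origin at its underside; leave alone
- petri: bystander: clear petri dish, 60 mm diameter, 15 mm high, origin at its underside; leave alone (it stands on the 2.5 mm thick blue towel); well to the left of it stand microscopes and papers, up to 490 mm high

How it is judged:
On the way, in this order (a step that is already met when the one before it is completed fails the run):
1. with the clamp still open (under 0.7 rad), the lens tube lies in the V and its brass end is pressed against the back stop with over 0.5 N (value of joint clamp below 0.7 rad and contact force between lens and back_stop above 0.5 N and x of lens_mount_end in the frame of back_stop above -0.002 m and distance between lens_center and seat_center below 0.004 m), for 0.1 s.
2. the clamp arm is turned across the lens tube (over 1.3 rad) (value of joint clamp above 1.3 rad), for 0.2 s.
At the end, for the whole second after the job is handed in: The lens tube rests on both flanks of the V-block (over 0.3 N on each), its axis within 0.03 rad and its middle within 3 mm of the seat, its brass end within 2 mm of the back stop, at rest, with the clamp arm turned across it (over 1.3 of 1.45 rad) (contact force between lens and flank_left above 0.3 N and contact force between lens and flank_right above 0.3 N and x of lens_mount_end in the frame of back_stop above -0.002 m and distance between lens_center and seat_center below 0.003 m and angle between the x axis of lens and the x axis of vblock, either way round below 0.03 rad and value of joint clamp above 1.3 rad and linear speed of lens below 0.01 m/s); the robot touches nothing.
It fails at once if the lens tube is dropped or rammed into the fixture (over 60 N) (contact force between lens and vblock above 60 N).
It fails at once if a bystander (canister, small bottle or petri dish) is moved by more than 15 mm (distance of any of canister, oil, petri from where it was at the start of the episode above 0.015 m).
It also fails if it takes over 72 s, if anything falls off the work surface, if the arm or the gripper's body presses on something with over 40 N, if the wrist force passes 120 N, or if a joint passes its speed limit or range.

## Working session

There is one attempt and no reset: what is moved stays moved. The work goes in short steps, Python scripts to look and compute and a tool call to move; the robot and the scene stay as the last step left them, time stands still between calls to the robot, and variables do not carry over. Pictures are saved under pics/ and viewed, at most 10 in all, crops included, and the job is handed in when it is done.

Besides the shell and the picture viewer there is one more tool, called after "Emit:" as a command line: name --argument value ..., lists and objects as JSON in quotes. carry_out: Moves the arm, as the interface text tells. Its arguments: {"type":"object","properties":{"motion":{"type":"array"},"newtons":{"type":"number"}},"required":["motion"]}

```bash
mkdir -p pics; cat > h.py <<'E'
import numpy as np, cv2
from rig import ctrl
def grab(n):
    s=ctrl.sense(); f=ctrl.grab_frame(n)
    if 'T_tool_cam' in f:
        T=np.eye(4);T[:3,:3]=s['eef_rot'];T[:3,3]=s['eef_pos'];T=T@np.array(f['T_tool_cam'])
        f['origin'],f['rotation']=T[:3,3],T[:3,:3]
    f['origin']=np.array(f['origin']);f['rotation']=np.array(f['rotation'])
    f['f']=240/np.tan(np.radians(f['vertical_fov'])/2)
    return f
def cloud(f):
    z=f['range_z'];v,u=np.mgrid[:480,:640]
    c=np.stack([(u-f['cx'])/f['f']*z,(v-f['cy'])/f['f']*z,z],-1)
    P=c@f['rotation'].T+f['origin'];P[z==0]=np.nan
    return P
def save(f,n): cv2.imwrite('pics/'+n,f['color'][:,:,::-1])
E
python3 - <<'E'
from h import *
import pickle
for n in('top','scene'):
    f=grab(n);save(f,n+'0.png');pickle.dump(f,open(n+'.pkl','wb'));print(n,f['origin'],f['rotation'],f['f'],f['cx'],f['cy'])
s=ctrl.sense();print(s['eef_pos'],s['eef_rot'],s['clock'],s['opening'],s['force'])
E
```

```text
top [ 0.36251689 -0.13299413  1.02836638] [[-0.09172199 -0.97232639  0.2148685 ]
 [-0.99577573  0.08864719 -0.02392411]
 [ 0.00421456 -0.21615521 -0.97634992]] 500.01438927423663 315.3402350702427 232.8540162149344
scene [0.11873618 0.45815834 0.88543848] [[-0.83143026 -0.39789622  0.38781739]
 [-0.55556742  0.6057383  -0.56958401]
 [-0.00828052 -0.68902809 -0.72468733]] 581.105461652941 308.7336226812241 239.8126577140851
[ 0.27594797 -0.56013425  0.24753859] [[ 8.97000073e-01  4.42029566e-01 -8.54878590e-04]
 [ 4.42030382e-01 -8.96998811e-01  1.50826139e-03]
 [-1.00128950e-04 -1.73079289e-03 -9.99998497e-01]] 0.1 0.0849939403206412 [-0.00191904 -0.12523553 -0.13307801]
```

View pics/top0.png

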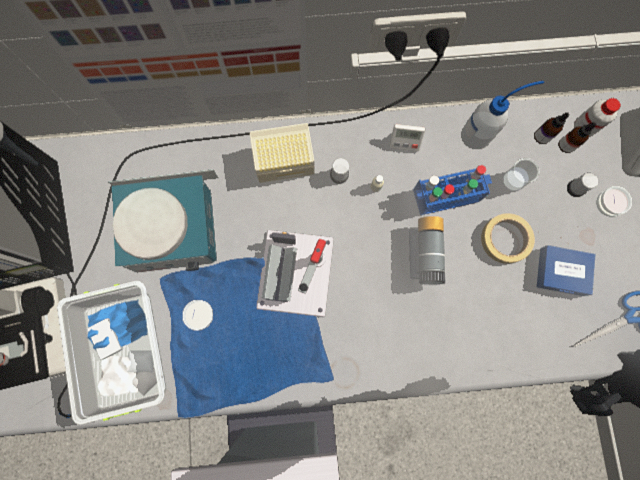

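View pics/scene0.png

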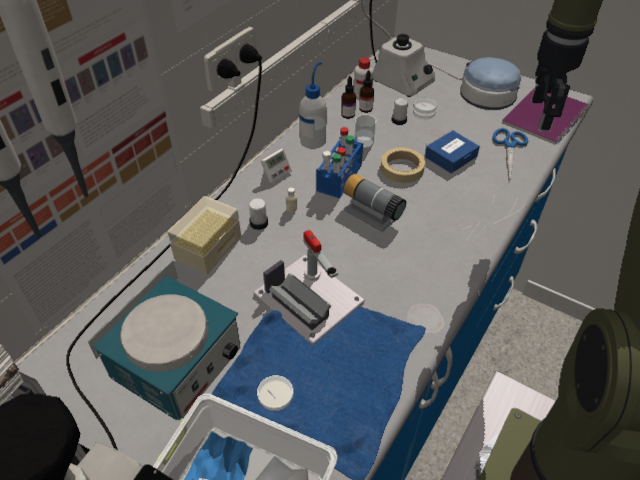

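The top view shows the tube at about (431,250) with brass end up (+x). The V-block is at (280,272) with its stop at (283,238), and the red knob is at (318,250). The canister is at (340,170), the oil bottle at (378,182) and the petri dish at (198,315).

```bash
python3 - <<'E'
from h import *
import pickle
np.set_printoptions(precision=4,suppress=True)
for n in('top','scene'):
    f=pickle.load(open(n+'.pkl','rb'));P=cloud(f);hsv=cv2.cvtColor(f['color'],cv2.COLOR_RGB2HSV)
    X,Y,Z=P[...,0],P[...,1],P[...,2]
    if n=='top':
        roi=np.zeros((480,640),bool);roi[205:300,400:460]=1
        print('bench z',np.nanmedian(Z[300:330,400:500]))
        v,u=np.mgrid[:480,:640]
        t0=P[250,431];print('tube top',t0)
        k0=P[250,318];print('knob',k0, 'petri',P[315,198],'can',P[170,340],'oil',P[182,378])
        # plate
        c=P[272,280]
    dx,dy=X-t0[0],Y-t0[1]
    m=(abs(dx)<.1)&(abs(dy)<.045)&(Z>.056)&(Z<.09)
    def rect(m,name):
        r=cv2.minAreaRect(P[m][:,:2].astype(np.float32)*1000);print(n,name,m.sum(),np.array(r[0]),np.array(r[1]),r[2],'z',np.percentile(Z[m],[5,50,95]))
    rect(m,'tube')
    br=m&(hsv[...,0]>8)&(hsv[...,0]<28)&(hsv[...,1]>120);print('brass',np.nanmean(P[br],0),br.sum())
    red=((hsv[...,0]<8)|(hsv[...,0]>172))&(hsv[...,1]>150)&(abs(X-k0[0])<.06)&(abs(Y-k0[1])<.06)&(Z>.08)
    rect(red,'knob')
    near=(abs(X-c[0])<.13)&(abs(Y-c[1])<.13)
    pl=near&(Z>.0065)&(Z<.014)&(hsv[...,1]<60)&(hsv[...,2]>120)
    pl=cv2.morphologyEx(pl.astype(np.uint8),cv2.MORPH_OPEN,np.ones((3,3)))>0
    rect(pl,'plate')
    # stop / V : points 0.03..0.07
    b=near&(Z>.055)&(Z<.075)&(Y>k0[1]+.02);rect(b,'z55-75')
    b=near&(Z>.03)&(Z<.05)&(Y>k0[1]+.02);rect(b,'z30-50')
    a=near&(Z>.08)&(Z<.1)&~red;rect(a,'arm')
E
```

```text
bench z -0.00046101432398670816
tube top [ 0.5184 -0.3773  0.0726]
knob [ 0.5305 -0.1573  0.1154] petri [0.4391 0.0912 0.0163] can [ 0.702  -0.2189  0.0598] oil [ 0.6717 -0.2943  0.0526]
top tube 1608 [ 539.0364 -384.6714] [ 50.2913 164.866 ] 81.68338775634766 z [0.0589 0.0691 0.0738]
brass [ 0.572  -0.3917  0.0702] 207
top knob 143 [ 530.5184 -156.6716] [14.1017 41.7317] 63.56114196777344 z [0.1115 0.114  0.1174]
top plate 2483 [ 509.027  -109.2942] [139.8356 164.8128] 78.13954162597656 z [0.0072 0.0098 0.0127]
top z55-75 201 [592.4101 -31.6185] [ 89.5713 165.4378] 0.13850697875022888 z [0.0572 0.0651 0.0715]
top z30-50 1247 [532.3018 -21.5116] [184.8403 128.2114] 74.88661193847656 z [0.031  0.039  0.0447]
top arm 318 [537.2111 -44.1901] [236.8442  97.7121] 70.35456085205078 z [0.0853 0.0946 0.0988]
scene tube 1058 [ 538.5185 -383.9253] [ 49.791  167.5273] 81.42951202392578 z [0.0577 0.0681 0.0734]
brass [ 0.5723 -0.3799  0.0672] 185
scene knob 206 [ 528.6367 -153.6012] [16.7065 44.5643] 63.14299392700195 z [0.1005 0.1127 0.1166]
scene plate 1745 [ 507.715  -109.1587] [139.9004 166.5381] 78.05011749267578 z [0.0074 0.0098 0.0124]
scene z55-75 172 [566.6295 -30.463 ] [ 22.1819 166.3867] 6.360945224761963 z [0.0556 0.0644 0.0674]
scene z30-50 1220 [515.5697 -79.9933] [ 60.1864 129.2541] 79.30998992919922 z [0.0311 0.0389 0.0455]
scene arm 313 [ 504.5341 -142.2006] [ 16.6164 105.158 ] 62.07316207885742 z [0.0887 0.0944 0.0981]
```

Plate fit (165 × 140 mm) gives vblock at about (0.507,-0.078), yaw -11.9°. The predicted pivot (0.531,-0.157) matches the knob. Next I refine the tube.

```bash
python3 - <<'E'
from h import *
import pickle
np.set_printoptions(precision=4,suppress=True)
for n in('top','scene'):
    f=pickle.load(open(n+'.pkl','rb'));P=cloud(f);hsv=cv2.cvtColor(f['color'],cv2.COLOR_RGB2HSV)
    X,Y,Z=P[...,0],P[...,1],P[...,2]
    m=(X>.44)&(X<.6)&(abs(Y+.38)<.045)&(Z>.058)&(Z<.09)
    k,l,st,c=cv2.connectedComponentsWithStats((m).astype(np.uint8));i=1+st[1:,4].argmax();m=l==i
    # slices
    pts=[]
    for x in np.arange(.46,.575,.005):
        q=P[m&(abs(X-x)<.004)]
        if len(q)>15: pts.append([x,(q[:,1].min()+q[:,1].max())/2,q[:,2].max(),np.ptp(q[:,1])])
    pts=np.array(pts);print(n,pts[::3]);p=np.polyfit(pts[:,0],pts[:,1],1);print('yaw',np.degrees(np.arctan(p[0])),'y@.52',np.polyval(p,.52))
    br=m&(hsv[...,0]>8)&(hsv[...,0]<28)&(hsv[...,1]>120);print('x range',np.nanpercentile(X[m],[.5,99.5]),'brass x',X[br].min(),X[br].max())
E
```

```text
top [[ 0.46   -0.3756  0.0746  0.0434]
 [ 0.475  -0.3773  0.0762  0.0451]
 [ 0.49   -0.3797  0.0764  0.0462]
 [ 0.505  -0.3807  0.0754  0.047 ]
 [ 0.52   -0.3823  0.075   0.044 ]
 [ 0.535  -0.384   0.0763  0.0454]
 [ 0.55   -0.3863  0.0746  0.0463]
 [ 0.565  -0.3887  0.0754  0.0445]]
yaw -6.732097166147695 y@.52 -0.3825572848584238
x range [0.4568 0.5872] brass x 0.5582781769949159 0.5849883254485162
scene [[ 0.46   -0.3719  0.0756  0.0396]
 [ 0.475  -0.3713  0.0738  0.0414]
 [ 0.49   -0.3747  0.0745  0.0389]
 [ 0.505  -0.3757  0.0759  0.04  ]
 [ 0.52   -0.3776  0.0759  0.0408]
 [ 0.535  -0.3798  0.0754  0.0364]
 [ 0.55   -0.3859  0.0742  0.0456]
 [ 0.565  -0.3837  0.076   0.0375]]
yaw -7.493028732111214 y@.52 -0.3789080813170085
x range [0.4557 0.5872] brass x 0.5581180431393201 0.5878735370891716
```

Emit:
carry_out --motion '[0.75,-0.13,0,0,1,0.75,-0.13,0,0,1,0.75,-0.13,0,0,1,0.75,-0.13,0,0,1,0.75,-0.13,0,0,1,0.75,-0.13,0,0,1,0.75,-0.13,0,0,1,0.75,-0.13,0,0,1,0.75,-0.13,0,0,1,0.75,-0.1,0,0,1,0,0,0,-1,1,0,0,0,-1,1]'

```text
clock: 1.3
eef_pos: [0.524, -0.3808, 0.2477]
eef_rot: [[0.735, 0.679, -0.001], [0.679, -0.735, 0.001], [0.0, -0.001, -1.0]]
force: [-0.7, -0.4, -0.3]
opening: 0.0851
grip_force: 0.0
```

Emit:
carry_out --motion '[0,0,0,-1,1,0,0,0,-1,1,0,0,0,-1,1,0,0,0,-1,1,0,0,0,-1,1,0,0,0,-1,1,0,0,0,-1,1,0,0,0,-1,1,0,0,0,-1,1,0,0,0,-1,1,0,0,0,-1,1,0,0,0,-1,1]'

```text
clock: 2.5
eef_pos: [0.5225, -0.3825, 0.2477]
eef_rot: [[-0.75, 0.662, -0.001], [0.662, 0.75, 0.0], [0.001, -0.0, -1.0]]
force: [0.5, 0.2, 0.0]
opening: 0.0856
grip_force: 0.0
```

Emit:
carry_out --motion '[0,0,0,-1,1,0,0,0,-1,1,0,0,0,-1,1,0,0,0,-1,1,0,0,0,-0.35,1,0,0,0,0,1]'

```text
clock: 3.1
eef_pos: [0.5224, -0.3826, 0.2476]
eef_rot: [[-0.993, 0.122, -0.001], [0.122, 0.993, 0.001], [0.001, 0.001, -1.0]]
force: [-0.0, -0.2, 0.4]
opening: 0.0852
grip_force: 0.0
```

```bash
cat >> h.py <<'E'
def to(x,y,z,yaw):
    """tool-axis shift in units and turn in units to reach TCP x,y,z with tool y axis at yaw deg (tool down)"""
    s=ctrl.sense();R=np.array(s['eef_rot']);d=R.T@(np.array([x,y,z])-s['eef_pos'])
    a=np.degrees(np.arctan2(R[1,1],R[0,1]));t=-((yaw-a+180)%360-180)
    print('t',s['clock'],'pos',np.round(s['eef_pos'],4),'yaw',round(a,2),'q',np.round(s['joint_positions'],2),'F',np.round(s['force'],1),'op',s['opening'],'g',s['grip_force'])
    print('need units',np.round(d/.04,3),'turn units',round(t/8,3),'tilt',np.round(R[:,2],3))
E
python3 - <<'E'
from h import *
to(.522,-.382,.05,83)
f=grab('wrist');save(f,'w1.png');import pickle;pickle.dump(f,open('w1.pkl','wb'))
P=cloud(f);X,Y,Z=P[...,0],P[...,1],P[...,2]
m=(X>.42)&(X<.62)&(abs(Y+.38)<.05)&(Z>.058)&(Z<.09)
pts=[]
for x in np.arange(.46,.575,.01):
    q=P[m&(abs(X-x)<.004)]
    if len(q)>15: pts.append([x,(q[:,1].min()+q[:,1].max())/2,q[:,2].max(),np.ptp(q[:,1])])
print(np.round(pts,4)); print(np.nanpercentile(X[m],[.5,99.5]))
pts=np.array(pts)
if len(pts)>2:
    p=np.polyfit(pts[:,0],pts[:,1],1);print(np.degrees(np.arctan(p[0])),np.polyval(p,.522))
E
```

```text
t 3.1 pos [ 0.5224 -0.3826  0.2476] yaw 83.02 q [ 0.98  0.84 -0.85  1.47  0.66  1.14  1.46] F [-0.  -0.2  0.4] op 0.0851987568270922 g 0.0
need units [0.007 0.01  4.94 ] turn units 0.002 tilt [-0.001  0.001 -1.   ]
[[ 0.46   -0.377   0.0744  0.0451]
 [ 0.47   -0.3784  0.0744  0.0449]
 [ 0.48   -0.3795  0.0737  0.0451]
 [ 0.49   -0.3805  0.0739  0.0449]
 [ 0.5    -0.3817  0.0744  0.0454]
 [ 0.51   -0.3829  0.074   0.0456]
 [ 0.52   -0.3838  0.0744  0.0451]
 [ 0.53   -0.3854  0.074   0.0448]
 [ 0.54   -0.3867  0.0741  0.0453]
 [ 0.55   -0.3877  0.0745  0.0453]
 [ 0.56   -0.3887  0.0733  0.0453]
 [ 0.57   -0.3899  0.0741  0.0456]]
[0.45518098 0.61933564]
-6.65881939295702 -0.3843309321422216
```

Emit:
carry_out --motion '[0,-0.04,0.8,-0.04,1,0,0,0.8,0,1,0,0,0.8,0,1,0,0,0.8,0,1,0,0,0.8,0,1,0,0,0.6,0,1,0,0,0.34,0,1,0,0,0,0,1]' --newtons 40

```text
clock: 3.95
eef_pos: [0.5215, -0.3837, 0.0489]
eef_rot: [[-0.993, 0.116, -0.003], [0.116, 0.993, 0.001], [0.003, 0.001, -1.0]]
force: [0.7, 0.5, 0.1]
opening: 0.0854
grip_force: 0.0
```

Emit:
carry_out --motion '[0,0,0,0,-1,0,0,0,0,-1,0,0,0,0,-1,0,0,0,0,-1,0,0,0,0,-1,0,0,0,0,-1,0,0,0,0,-1,0,0,0,0,-1]' --newtons 40

```text
clock: 4.75
eef_pos: [0.5237, -0.3846, 0.0525]
eef_rot: [[-0.993, 0.116, 0.002], [0.116, 0.993, -0.001], [-0.003, -0.001, -1.0]]
force: [-0.2, 0.0, 5.4]
opening: 0.0489
grip_force: 41.1
```

Emit:
carry_out --motion '[0,0,-0.2,0,-1,0,0,-0.4,0,-1,0,0,-0.6,0,-1,0,0,-0.8,0,-1,0,0,-0.8,0,-1,0,0,-0.8,0,-1,0,0,-0.3,0,-1,0,0,0,0,-1,0,0,0,0,-1]'

```text
clock: 5.65
eef_pos: [0.5216, -0.384, 0.2055]
eef_rot: [[-0.993, 0.116, -0.002], [0.116, 0.993, 0.0], [0.002, 0.0, -1.0]]
force: [-1.0, -0.5, -4.5]
opening: 0.0487
grip_force: 42.5
```

```bash
python3 - <<'E'
from h import *
ex=np.array([.979,-.206]);o=np.array([.5067,-.0782])
t=o-ex*.015; print(t)
to(t[0],t[1],.2,78.1)
f=grab('wrist');save(f,'w2.png')
E
```

```text
[ 0.492015 -0.07511 ]
t 5.65 pos [ 0.5216 -0.384   0.2055] yaw 83.35 q [ 0.97  0.88 -0.82  1.51  0.7   1.06  1.43] F [-1.  -0.5 -4.5] op 0.04874742012145832 g 42.545126080513
need units [1.629 7.585 0.142] turn units 0.657 tilt [-0.002  0.    -1.   ]
```

View pics/w2.png

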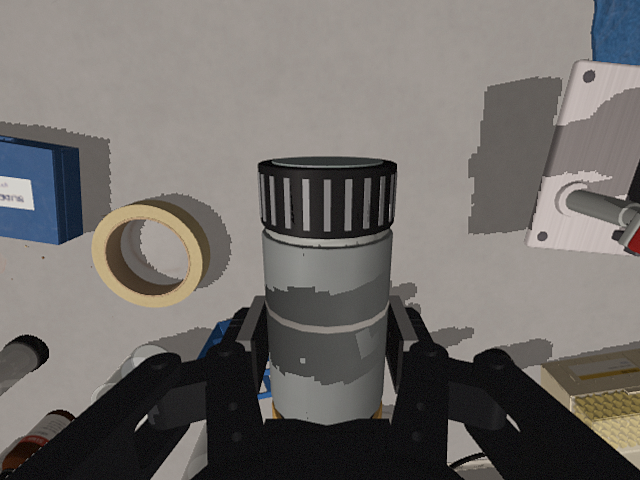

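The tube is held squarely, at about (325,280) with the ribbed front end at (325,200). I carry it over the V now.

Emit:
carry_out --motion '[0.16,0.76,0,0,-1,0.16,0.76,0,0,-1,0.16,0.76,0,0,-1,0.16,0.76,0,0,-1,0.16,0.76,0,0,-1,0.16,0.76,0,0,-1,0.16,0.76,0,0,-1,0.16,0.76,0,0,-1,0.16,0.76,0,0,-1,0.19,0.75,0.1,0.33,-1,0,0,0,0.33,-1,0,0,0,0,-1]'

```text
clock: 6.9
eef_pos: [0.4922, -0.0741, 0.2016]
eef_rot: [[-0.979, 0.204, -0.003], [0.204, 0.979, 0.0], [0.003, -0.001, -1.0]]
force: [0.0, -0.8, -4.1]
opening: 0.0487
grip_force: 42.7
```

```bash
python3 - <<'E'
from h import *
to(.492,-.0751,.063,78.1)
f=grab('wrist');save(f,'w3.png')
P=cloud(f);X,Y,Z=P[...,0],P[...,1],P[...,2]
# held tube axis
v,u=np.mgrid[:480,:640]
ex=np.array([.979,-.206]);ey=np.array([.206,.979]);o=np.array([.5067,-.0782])
L=(P[...,:2]-o)@np.array([ex,ey]).T
m=(Z>.19)&(Z<.25)&(v<330)&(abs(u-325)<75)&(f['range_z']<.25)
pts=[]
for x in np.arange(-.1,0,.01):
    q=m&(abs(L[...,0]-x)<.004)
    if q.sum()>15: pts.append([x,(L[q][:,1].min()+L[q][:,1].max())/2,Z[q].max(),np.ptp(L[q][:,1])])
print(np.round(pts,4),'front x',np.nanmin(L[m][:,0]))
pl=(Z>.006)&(Z<.014)&(abs(L[...,0]-.008)<.1)&(abs(L[...,1]+.03)<.09)
q=L[pl];print('plate loc',np.nanpercentile(q,[.5,99.5],axis=0))
vb=(Z>.03)&(Z<.052)&(abs(L[...,1])<.04)
for x in (-.05,-.045,-.04): 
    q=vb&(abs(L[...,0]-x)<.003); print(x,q.sum(),L[q][:,1].min() if q.sum() else 0,L[q][:,1].max() if q.sum() else 0)
t=grab('top');save(t,'t3.png')
E
```

```text
t 6.9 pos [ 0.4922 -0.0741  0.2016] yaw 78.21 q [ 0.53  0.7  -0.77  1.97  0.7   0.77  0.7 ] F [ 0.  -0.8 -4.1] op 0.04867512317268422 g 42.680742144584656
need units [-0.01  -0.023  3.464] turn units 0.014 tilt [-0.003  0.    -1.   ]
[[-0.08    0.0008  0.2237  0.0491]
 [-0.07    0.0009  0.2237  0.0493]
 [-0.06    0.0009  0.2235  0.0492]
 [-0.05    0.0008  0.2232  0.0493]
 [-0.04    0.0008  0.2234  0.0494]
 [-0.03    0.0009  0.2237  0.062 ]
 [-0.02    0.0009  0.2138  0.0492]] front x -0.08376186746349835
plate loc [[-0.07565057 -0.10017471]
 [ 0.06684773  0.03486956]]
-0.05 0 0 0
-0.045 0 0 0
-0.04 0 0 0
```

View pics/w3.png

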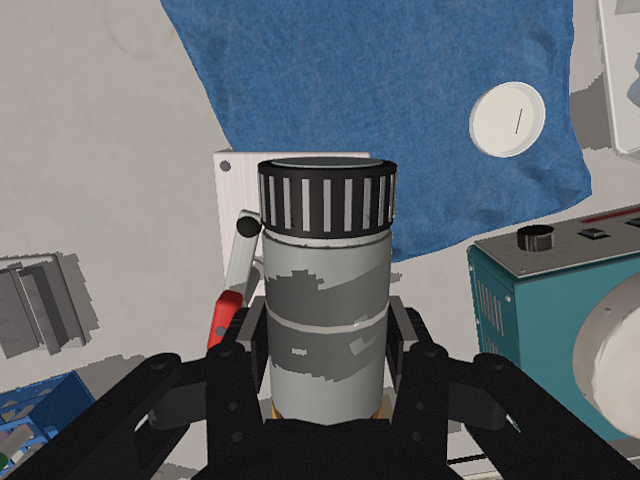

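Tube is 0.8 mm left of the V axis and its middle is 19 mm short of the seat; the plate edges agree to within 1 mm. The arm pad shows at (248,226), close to the left finger, so I check clearance of the finger linkage against the clamp.

```bash
python3 - <<'E'
from h import *
np.set_printoptions(precision=3,suppress=True)
f=grab('wrist');P=cloud(f);s=ctrl.sense();Z=P[...,2]
T=(P-s['eef_pos'])@np.array(s['eef_rot'])
v,u=np.mgrid[:480,:640]
m=(Z>.15)&(abs(T[...,1])<.1)&(abs(T[...,0])<.06)
for z in np.arange(-.1,.03,.01):
    q=m&(abs(T[...,2]-z)<.005)&(T[...,1]<0)&(T[...,0]<.03)
    if q.sum()>5: print('tool z',round(z,3),'y min',np.percentile(T[q][:,1],1),'x',np.percentile(T[q][:,0],[1,99]),q.sum())
ex=np.array([.979,-.206]);ey=np.array([.206,.979]);o=np.array([.5067,-.0782])
L=(P[...,:2]-o)@np.array([ex,ey]).T
a=(Z>.07)&(Z<.125)&(L[...,1]<-.03)&(abs(L[...,1])<.11)&(abs(L[...,0])<.1)
for x in np.arange(-.05,.07,.01):
    q=a&(abs(L[...,0]-x)<.005)
    if q.sum()>5: print('arm x',round(x,3),'y',L[q][:,1].min(),L[q][:,1].max(),'z',Z[q].max())
E
```

```text
tool z -0.08 y min -0.021926418456118726 x [0.018 0.021] 1060
tool z -0.07 y min -0.0639357299920426 x [0.005 0.019] 6721
tool z -0.06 y min -0.06176412658553455 x [-0.006  0.018] 7357
tool z -0.05 y min -0.059757778466912666 x [-0.011  0.018] 3518
tool z -0.04 y min -0.05707825107396453 x [-0.01   0.014] 5129
tool z -0.03 y min -0.05457209101403289 x [0.005 0.014] 1267
tool z -0.02 y min -0.03085257455757389 x [-0.026  0.029] 6344
tool z -0.01 y min -0.03717585398727297 x [-0.035  0.029] 3057
tool z -0.0 y min -0.03763774429531674 x [-0.039  0.029] 791
tool z 0.01 y min -0.03658621484806099 x [0.007 0.012] 112
arm x -0.04 y -0.06093809886026905 -0.046532733308961745 z 0.09900276660351623
arm x -0.03 y -0.06306954125007484 -0.04486249127231102 z 0.10050933089990696
arm x -0.02 y -0.06615418944061152 -0.046993137034736426 z 0.09762344546704449
arm x -0.01 y -0.06793986663071319 -0.04953684989881397 z 0.09648243553851313
arm x 0.0 y -0.07098729280035662 -0.05235123564670359 z 0.09624226708300995
arm x 0.01 y -0.07412964044614993 -0.055090796172693836 z 0.09634029888127671
arm x 0.02 y -0.07697621504012353 -0.05800096663844917 z 0.1161397890977596
arm x 0.03 y -0.07930808863402442 -0.060605167505105945 z 0.11612829891703813
arm x 0.04 y -0.08258256275579613 -0.0627044481100514 z 0.11643111881010798
arm x 0.05 y -0.0847552650777433 -0.07451357494123662 z 0.11584235333575016
```

The knuckles (55 mm out at arm height) would brush the part-open arm (inner edge 47–52 mm). I'll swing the arm back to parked by nudging it with the finger, holding the tube above the fixture, before lowering.

Emit:
carry_out --motion '[0,0.25,0.5,0,-1,0,0,0.7,0,-1,0,0,0.7,0,-1,0,0,0.5,0,-1,0,0,0.14,0,-1,0,0,0,0,-1,0,-0.2,0,0,-1,0,-0.15,0,0,-1,0,-0.15,0,0,-1,0,-0.15,0,0,-1,0,-0.1,0,0,-1,0,0,0,0,-1]'

```text
clock: 8.25
eef_pos: [0.4887, -0.0955, 0.1012]
eef_rot: [[-0.978, 0.208, -0.0], [0.208, 0.978, -0.001], [0.0, -0.001, -1.0]]
force: [0.2, -0.4, -3.4]
opening: 0.0488
grip_force: 43.0
```

```bash
cat > arm.py <<'E'
from h import *
np.set_printoptions(precision=3,suppress=True)
ex=np.array([.979,-.206]);ey=np.array([.206,.979]);o=np.array([.5067,-.0782])
def arm(n):
    f=grab(n);P=cloud(f);Z=P[...,2];hsv=cv2.cvtColor(f['color'],cv2.COLOR_RGB2HSV)
    L=(P[...,:2]-o)@np.array([ex,ey]).T
    red=((hsv[...,0]<8)|(hsv[...,0]>172))&(hsv[...,1]>150)&(abs(L[...,0]-.04)<.05)&(abs(L[...,1]+.072)<.04)&(Z>.08)
    r=cv2.minAreaRect(L[red].astype(np.float32)*1000);print(n,'knob',red.sum(),r)
    return f,L,Z
E
python3 - <<'E'
from arm import *
to(.492,-.0751,.063,78.1)
for n in('top','scene','wrist'): f,L,Z=arm(n)
save(f,'w4.png')
a=(Z>.08)&(Z<.102)&(L[...,1]<-.04)&(L[...,1]>-.11)&(abs(L[...,0])<.1)&(f['color'].min(-1)>100)
for x in np.arange(-.05,.03,.01):
    q=a&(abs(L[...,0]-x)<.005)
    if q.sum()>5: print('arm x',round(x,3),'y',L[q][:,1].min(),L[q][:,1].max())
E
```

```text
t 8.25 pos [ 0.489 -0.096  0.101] yaw 78.01 q [ 0.46  0.84 -0.6   2.05  0.94  0.55  0.53] F [ 0.2 -0.4 -3.4] op 0.04875018117410108 g 42.959284782189116
need units [0.024 0.516 0.954] turn units -0.011 tilt [-0.    -0.001 -1.   ]
top knob 0 ((0.0, 0.0), (0.0, 0.0), 0.0)
scene knob 0 ((0.0, 0.0), (0.0, 0.0), 0.0)
wrist knob 841 ((19.597793579101562, -69.33889770507812), (18.338611602783203, 68.49837493896484), 58.99536895751953)
arm x -0.05 y -0.044702636030669006 -0.04400352603415925
arm x -0.04 y -0.07199821699211333 -0.04389106960714636
arm x -0.03 y -0.07310701198117035 -0.04410620017973683
arm x -0.02 y -0.07374961452096197 -0.04686836918385007
arm x -0.01 y -0.07494138450749395 -0.06173669206168864
arm x 0.0 y -0.07593524457599013 -0.04408102411562176
arm x 0.01 y -0.044740712129872975 -0.04415637675164795
```

Emit:
carry_out --motion '[0,-0.12,0,0,-1,0,0,0,0,-1,0,0.2,0,0,-1,0,0.2,0,0,-1,0,0.2,0,0,-1,0,0,0,0,-1,0,0,0,0,-1]'

```text
clock: 9.1
eef_pos: [0.4929, -0.0757, 0.1011]
eef_rot: [[-0.979, 0.206, -0.0], [0.206, 0.979, -0.001], [0.0, -0.001, -1.0]]
force: [-0.5, 0.1, -3.2]
opening: 0.0488
grip_force: 44.2
```

```bash
python3 - <<'E'
from arm import *
to(.492,-.0751,.0635,78.1)
f,L,Z=arm('wrist')
save(f,'w5.png')
a=(Z>.08)&(Z<.102)&(L[...,1]<-.05)&(L[...,1]>-.11)&(abs(L[...,0])<.1)&(f['color'].min(-1)>100)
for x in np.arange(-.05,.03,.01):
    q=a&(abs(L[...,0]-x)<.005)
    if q.sum()>5: print('arm x',round(x,3),'y',L[q][:,1].min(),L[q][:,1].max())
m=(Z>.09)&(Z<.15)&(abs(L[...,1])<.03)&(f['range_z']<.25)
for x in (-.08,-.07,-.06,-.05,-.04):
    q=m&(abs(L[...,0]-x)<.004);print(x,(L[q][:,1].min()+L[q][:,1].max())/2,Z[q].max())
print('front',np.nanmin(L[m&(Z>.1)][:,0]))
E
```

```text
t 9.1 pos [ 0.493 -0.076  0.101] yaw 78.11 q [ 0.42  0.84 -0.6   2.05  0.93  0.55  0.5 ] F [-0.5  0.1 -3.2] op 0.04882971149396769 g 44.15063202381134
need units [0.025 0.011 0.939] turn units 0.001 tilt [-0.    -0.001 -1.   ]
wrist knob 976 ((24.202533721923828, -66.49008178710938), (22.52007293701172, 67.23863983154297), 69.81773376464844)
arm x -0.04 y -0.07179334890788595 -0.0554852084102319
arm x -0.03 y -0.07260608184699308 -0.05553539398811675
arm x -0.02 y -0.07355228916580633 -0.05725070125263935
arm x -0.01 y -0.07479944531739148 -0.05846920349838395
arm x 0.0 y -0.07595486258183472 -0.05947177458825155
-0.08 -0.0005225999689319957 0.12318461175359621
-0.07 -0.000581340437307223 0.12321457785608662
-0.06 -0.0005470859211183145 0.12279185154862048
-0.05 -0.0005749723124430488 0.12337656444671063
-0.04 -0.00044618212139559826 0.12260856587351052
front -0.08273729711291548
```

View pics/w5.png

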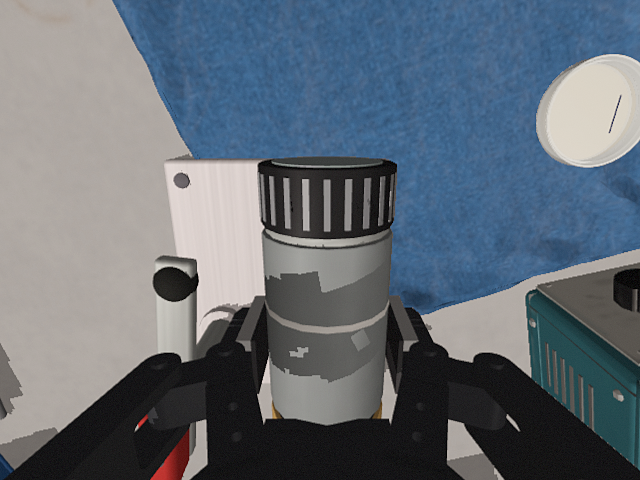

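The arm (pad at (175,283)) is at about 0.1 rad, with a gap of only a few mm. I push it once more and read the state at the end.

Emit:
carry_out --motion '[0,-0.2,0,0,-1,0,-0.2,0,0,-1,0,-0.2,0,0,-1,0,-0.1,0,0,-1,0,0,0,0,-1,0,0,0,0,-1]'

```text
clock: 9.75
eef_pos: [0.4883, -0.0968, 0.1014]
eef_rot: [[-0.979, 0.203, 0.004], [0.203, 0.979, 0.012], [-0.001, 0.013, -1.0]]
force: [-0.3, 13.6, -5.7]
opening: 0.0485
grip_force: 55.8
```

```bash
cat > a2.py <<'E'
from arm import *
to(*(list(o)+[.0635,78.1]))
s=ctrl.sense();print('TCP local',(s['eef_pos'][:2]-o)@np.array([ex,ey]).T)
f,L,Z=arm('wrist')
a=(Z>.08)&(Z<.102)&(L[...,1]<-.05)&(L[...,1]>-.11)&(abs(L[...,0])<.1)&(f['color'].min(-1)>100)
for x in np.arange(-.05,.03,.01):
    q=a&(abs(L[...,0]-x)<.005)
    if q.sum()>5: print('arm x',round(x,3),'y',L[q][:,1].min(),L[q][:,1].max())
E
python3 a2.py
```

```text
t 9.75 pos [ 0.488 -0.097  0.101] yaw 78.3 q [ 0.48  0.84 -0.61  2.05  0.93  0.54  0.55] F [-0.3 13.6 -5.7] op 0.04851598009459331 g 55.80336544895545
need units [-0.356  0.536  0.956] turn units 0.025 tilt [ 0.004  0.012 -1.   ]
TCP local [-0.014 -0.022]
wrist knob 666 ((18.863414764404297, -70.197021484375), (16.212553024291992, 64.92559814453125), 59.24294662475586)
arm x -0.04 y -0.07219773393787113 -0.055233279145727426
arm x -0.03 y -0.07277408889108768 -0.05017293632066612
arm x -0.02 y -0.07439151409228195 -0.050695978038220284
arm x -0.01 y -0.07507352070876819 -0.06352122863291992
arm x 0.0 y -0.07591271955128426 -0.06924149282404429
```

13.6 N at the fingers: the arm is on its parked stop, so that is all the room there is. I return to the axis, go to 6 mm from the stop (where the arm is farther from the fingers) and lower.

Emit:
carry_out --motion '[0,0.24,0,0,-1,0,0.24,0,0,-1,0,0.24,0,0,-1,-0.15,0,0,0,-1,-0.15,0,0,0,-1,0,0,0,0,-1,0,0,0,0,-1]'

```text
clock: 10.5
eef_pos: [0.5049, -0.0783, 0.101]
eef_rot: [[-0.978, 0.208, -0.0], [0.208, 0.978, -0.001], [0.0, -0.001, -1.0]]
force: [0.3, -0.4, -3.6]
opening: 0.0491
grip_force: 45.5
```

```bash
cat >> a2.py <<'E'
m=(Z>.08)&(Z<.15)&(abs(L[...,1])<.03)&(f['range_z']<.25)
for x in (-.07,-.06,-.05,-.04,-.03):
    q=m&(abs(L[...,0]-x)<.004);print(x,(L[q][:,1].min()+L[q][:,1].max())/2,np.ptp(L[q][:,1]),Z[q].max())
print('front',np.nanmin(L[m][:,0]))
E
python3 a2.py
```

```text
t 10.5 pos [ 0.505 -0.078  0.101] yaw 77.99 q [ 0.43  0.85 -0.61  2.01  0.91  0.58  0.53] F [ 0.3 -0.4 -3.6] op 0.04908791276769909 g 45.5485600233078
need units [-0.044  0.012  0.937] turn units -0.013 tilt [-0.    -0.001 -1.   ]
TCP local [-0.002 -0.   ]
wrist knob 495 ((24.76397705078125, -64.20484161376953), (19.799720764160156, 75.26885986328125), 68.1082534790039)
arm x -0.04 y -0.07152104410857273 -0.05551725795993805
arm x -0.03 y -0.07260307892523224 -0.05680370592412792
arm x -0.02 y -0.07402331054444798 -0.05732141797786835
arm x -0.01 y -0.07497086029457166 -0.0587781405145877
arm x 0.0 y -0.07626537507500511 -0.05995727212906813
arm x 0.01 y -0.0769839108854113 -0.061219029539454496
arm x 0.02 y -0.0651028743723779 -0.06254766253570146
-0.07 -0.0005531520654281103 0.049106036692906405 0.12256579427047533
-0.06 -0.00041819738615605194 0.049505428285657904 0.12294412590280293
-0.05 -0.00044743773852360703 0.04914375593031793 0.12243908538688433
-0.04 -0.0004501561722146958 0.04927647248787281 0.1224936741680595
-0.03 -0.0005384793719997172 0.049222916700096334 0.12268397864503194
front -0.07053970638441862
```

Emit:
carry_out --motion '[0,0.01,0.3,0,-1,0,0,0.3,0,-1,0,0,0.2,0,-1,0,0,0.1,0,-1,0,0,0,0,-1]' --newtons 25

```text
clock: 11.05
eef_pos: [0.5044, -0.0772, 0.0643]
eef_rot: [[-0.978, 0.206, -0.002], [0.206, 0.978, -0.001], [0.001, -0.001, -1.0]]
force: [-0.4, 0.9, -2.9]
opening: 0.0486
grip_force: 45.6
```

Emit:
carry_out --motion '[0,0,0.04,0,-1,0,0,0.03,0,-1,0,0,0.02,0,-1,0,0,0,0,-1]'

```text
clock: 11.45
eef_pos: [0.505, -0.0784, 0.0626]
eef_rot: [[-0.978, 0.207, 0.001], [0.207, 0.978, -0.003], [-0.001, -0.003, -1.0]]
force: [-2.2, -3.0, 7.4]
opening: 0.0481
grip_force: 46.7
```

Contact in the V (about 10 N down). I open slightly so it settles on both flanks, then regrip lightly.

Emit:
carry_out --motion '[0,0,0,0,0.3,0,0,0,0,0.3,0,0,0,0,0.3,0,0,0,0,0.3]' --newtons 20

```text
clock: 11.85
eef_pos: [0.5052, -0.0766, 0.0615]
eef_rot: [[-0.978, 0.206, 0.0], [0.206, 0.978, 0.001], [-0.0, 0.001, -1.0]]
force: [-0.1, 0.2, 0.3]
opening: 0.0554
grip_force: 0.0
```

```bash
sed -i 's/Z>.08)&(Z<.15)/Z>.065)\&(Z<.15)/' a2.py; python3 a2.py
```

```text
t 11.85 pos [ 0.505 -0.077  0.061] yaw 78.09 q [ 0.38  0.91 -0.53  2.03  1.01  0.49  0.44] F [-0.1  0.2  0.3] op 0.05541491870979697 g 0.0
need units [-0.046 -0.03  -0.05 ] turn units -0.001 tilt [ 0.     0.001 -1.   ]
TCP local [-0.002  0.001]
wrist knob 0 ((0.0, 0.0), (0.0, 0.0), 0.0)
arm x -0.04 y -0.0709528004510279 -0.055424373778465645
arm x -0.03 y -0.0724501353343704 -0.056509904648239545
arm x -0.02 y -0.07412055549293743 -0.057226563351092996
arm x -0.01 y -0.07494529363173015 -0.050749373476573136
arm x 0.0 y -0.07607932679266641 -0.06850980712709215
arm x 0.01 y -0.065599624091745 -0.05883349622310932
-0.07 -0.0008007621638049557 0.04712136636634689 0.08436274917961017
-0.06 -0.0008553307570597374 0.04814121232548457 0.08432942066474743
-0.05 -0.0008021121331863931 0.04821357428879691 0.08440584226092517
-0.04 -0.0008327491253249854 0.04708440837204288 0.08394173290552226
-0.03 -0.0008616374166638806 0.04716189368528535 0.08427851768001432
front -0.07037544539456418
```

Tube seated parallel, top at 84 mm, with 5.4 mm left to the stop. I regrip lightly and push.

Emit:
carry_out --motion '[0,-0.04,-0.02,0,0.3,0,0,0,0,-1,0,0,0,0,-1,0,0,0,0,-1,-0.04,0,0,0,-1,-0.04,0,0,0,-1,-0.04,0,0,0,-1,0,0,0,0,-1]' --newtons 20

```text
clock: 12.7
eef_pos: [0.5074, -0.0791, 0.0624]
eef_rot: [[-0.979, 0.206, -0.003], [0.206, 0.979, 0.0], [0.003, -0.001, -1.0]]
force: [-4.3, 2.2, 7.1]
opening: 0.049
grip_force: 21.3
```

Emit:
carry_out --motion '[-0.03,0,0,0,-1,-0.02,0,0,0,-1,-0.02,0,0,0,-1,0,0,0,0,-1]'

```text
clock: 13.1
eef_pos: [0.5083, -0.0792, 0.0624]
eef_rot: [[-0.979, 0.206, -0.006], [0.206, 0.979, 0.0], [0.006, -0.001, -1.0]]
force: [-9.2, 3.8, 12.6]
opening: 0.0493
grip_force: 21.6
```

```bash
python3 a2.py | egrep 'pos|local|front|^-0.05|need'
```

```text
t 13.1 pos [ 0.508 -0.079  0.062] yaw 78.13 q [ 0.39  0.92 -0.55  2.01  0.99  0.52  0.47] F [-9.2  3.8 12.6] op 0.04932449439848359 g 21.6337788105011
need units [ 0.044  0.017 -0.027] turn units 0.003 tilt [-0.006  0.    -1.   ]
TCP local [ 0.002 -0.001]
-0.05 -0.0007793035495368694 0.04820605001505258 0.08440851673685691
front -0.06672891441628627
```

Emit:
carry_out --motion '[0,0,-0.06,0,-1,0,0,0,0,-1,-0.03,0,0,0,-1,0,0,0,0,-1]'

```text
clock: 13.55
eef_pos: [0.5082, -0.0797, 0.0632]
eef_rot: [[-0.979, 0.206, -0.01], [0.206, 0.979, 0.001], [0.01, -0.001, -1.0]]
force: [-7.8, 3.6, -3.3]
opening: 0.0495
grip_force: 21.8
```

Emit:
carry_out --motion '[-0.03,0,-0.01,0,-1,-0.03,0,-0.01,0,-1,0,0,0,0,-1,0,0,0,0,-1]'

```text
clock: 13.95
eef_pos: [0.5082, -0.0798, 0.0634]
eef_rot: [[-0.979, 0.205, -0.014], [0.205, 0.979, 0.001], [0.014, -0.002, -1.0]]
force: [-10.7, 4.5, -3.2]
opening: 0.0492
grip_force: 21.8
```

```bash
python3 a2.py | egrep 'pos|local|front|^-0.05|need'
```

```text
t 13.95 pos [ 0.508 -0.08   0.063] yaw 78.17 q [ 0.4   0.92 -0.56  2.    0.97  0.53  0.49] F [-10.7   4.5  -3.2] op 0.0491948688006336 g 21.802699863910675
need units [ 0.045  0.031 -0.001] turn units 0.009 tilt [-0.014  0.001 -1.   ]
TCP local [ 0.002 -0.001]
-0.05 -0.0014572116959165344 0.0488070799505647 0.08564658990662312
front -0.06674039993356855
```

Force rises to 11 N with no further motion and no vertical load, so the end is against the stop. I release, rise, and check.

Emit:
carry_out --motion '[0,0,0.04,0,-1,0.04,0,0,0,-1,0,0,0,0,0.3,0,0,0,0,0.3,0,0,0,0,0.3,0,0,-0.3,0,0.3,0,0,-0.5,0,0.3,0,0,-0.7,0,0.3,0,0,-0.8,0,0.3,0,0,-0.8,0,0.3,0,0,-0.4,0,0.3,0,0,0,0,0.3]'

```text
clock: 15.2
eef_pos: [0.5169, -0.0808, 0.2074]
eef_rot: [[-0.978, 0.207, 0.008], [0.207, 0.978, -0.001], [-0.008, 0.001, -1.0]]
force: [-0.1, -0.2, -0.5]
opening: 0.0556
grip_force: 0.0
```

```bash
cat > a3.py <<'E'
from arm import *
to(*(list(o)+[.2,78.1]))
f,L,Z=arm('wrist');save(f,'w6.png')
m=(Z>.07)&(Z<.1)&(abs(L[...,1])<.03)&(abs(L[...,0])<.075)
for x in np.arange(-.07,.06,.02):
    q=m&(abs(L[...,0]-x)<.004)
    if q.sum()>9: print(round(x,2),(L[q][:,1].min()+L[q][:,1].max())/2,np.ptp(L[q][:,1]),Z[q].max())
print('front',np.nanmin(L[m][:,0]))
q=(Z>.005)&(Z<.014)&(abs(L[...,0]-.008)<.1)&(abs(L[...,1]+.03)<.09)&(f['color'].min(-1)>110);print('plate',np.percentile(L[q],[.5,99.5],axis=0))
a=(Z>.08)&(Z<.102)&(L[...,1]<-.04)&(L[...,1]>-.11)&(abs(L[...,0])<.1)
for x in np.arange(-.05,.03,.01):
    q=a&(abs(L[...,0]-x)<.005)
    if q.sum()>5: print('arm x',round(x,3),'y',L[q][:,1].min(),L[q][:,1].max())
E
python3 a3.py
```

```text
t 15.2 pos [ 0.517 -0.081  0.207] yaw 78.02 q [ 0.53  0.71 -0.78  1.9   0.69  0.81  0.73] F [-0.1 -0.2 -0.5] op 0.055578504753248256 g 0.0
need units [0.263 0.01  0.184] turn units -0.009 tilt [ 0.008 -0.001 -1.   ]
wrist knob 1486 ((24.987205505371094, -65.12451171875), (26.86174201965332, 75.08964538574219), 62.5283203125)
-0.07 -0.00014112007192659988 0.030496289802606002 0.08358693140871706
-0.05 -0.0006560756530621954 0.043685941062718475 0.08409828509823247
-0.03 -0.0009064826428172509 0.04394214801952355 0.08449688807265618
-0.01 -0.0010050971068682173 0.04345550472975113 0.08397285678898664
0.01 -0.0007519945144613717 0.043746313409754 0.08416740047745416
0.03 -0.0007804564094153182 0.04316301752301105 0.08434111028629859
0.05 -0.0011847692342445443 0.043310685018698294 0.08371782963465538
front -0.06660615686404564
plate [[-0.075 -0.1  ]
 [ 0.087  0.038]]
arm x -0.04 y -0.07135045414830003 -0.055193161812522734
arm x -0.03 y -0.07280388150121446 -0.055047485959650005
arm x -0.02 y -0.07331606462991423 -0.0568857139621711
arm x -0.01 y -0.07551909530575511 -0.058275530613834
arm x 0.0 y -0.07631816306965158 -0.059359702147964634
arm x 0.01 y -0.07701577770797766 -0.06080471466370567
arm x 0.02 y -0.07742508595707158 -0.06162214601342202
```

View pics/w6.png

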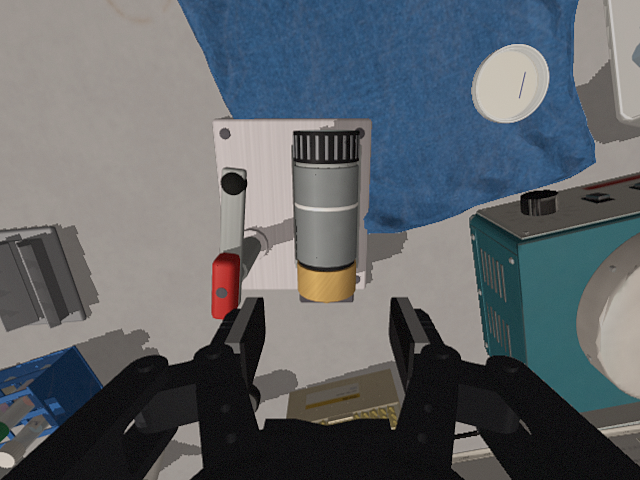

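The tube lies in the V with its brass end at (327,282) on the stop; the knob is at (226,285). I confirm the seating with a gentle push of the closed fingers on the front face.

Emit:
carry_out --motion '[0.66,0,0,0,-1,0.66,0,0,0,-1,0.66,0,0,0,-1,0.66,0,0,0,-1,0,0,0.7,0,-1,0,0,0.8,0,-1,0,0,0.8,0,-1,0,0,0.7,0,-1,0,0,0.39,0,-1,0,0,0,0,-1,0,0,0,0,-1]'

```text
clock: 16.35
eef_pos: [0.4105, -0.0587, 0.0681]
eef_rot: [[-0.979, 0.206, -0.001], [0.206, 0.979, -0.0], [0.001, -0.001, -1.0]]
force: [0.6, -0.1, 1.0]
opening: 0.0
grip_force: 0.0
```

Emit:
carry_out --motion '[-0.15,0,0,0,-1,-0.1,0,0,0,-1,-0.05,0,0,0,-1,-0.05,0,0,0,-1,0,0,0,0,-1]'

```text
clock: 16.85
eef_pos: [0.4248, -0.0619, 0.0687]
eef_rot: [[-0.978, 0.208, 0.001], [0.208, 0.978, 0.0], [-0.001, 0.0, -1.0]]
force: [-0.3, 0.2, -0.2]
opening: 0.0004
grip_force: 0.0
```

Emit:
carry_out --motion '[-0.05,0,0,0,-1,-0.05,0,0,0,-1,-0.05,0,0,0,-1,0,0,0,0,-1]'

```text
clock: 17.25
eef_pos: [0.4306, -0.0629, 0.0683]
eef_rot: [[-0.978, 0.207, 0.0], [0.207, 0.978, 0.0], [-0.0, 0.0, -1.0]]
force: [-0.7, 0.4, -0.3]
opening: 0.0002
grip_force: 0.0
```

Emit:
carry_out --motion '[-0.04,0,0,0,-1,-0.03,0,0,0,-1,0,0,0,0,-1,0,0,0,0,-1]'

```text
clock: 17.65
eef_pos: [0.4315, -0.0632, 0.0682]
eef_rot: [[-0.979, 0.206, -0.002], [0.206, 0.979, 0.0], [0.002, -0.0, -1.0]]
force: [-5.2, 1.4, 2.3]
opening: 0.0001
grip_force: 2.7
```

Emit:
carry_out --motion '[-0.04,0,0,0,-1,0,0,0,0,-1,-0.04,0,0,0,-1,0,0,0,0,-1,0,0,0,0,-1]'

```text
clock: 18.15
eef_pos: [0.4315, -0.0633, 0.0681]
eef_rot: [[-0.979, 0.205, -0.007], [0.205, 0.979, 0.001], [0.007, -0.001, -1.0]]
force: [-11.0, 3.7, 6.1]
opening: -0.0002
grip_force: 5.8
```

11 N with no movement, so it is firmly on the stop. I back off, rise, and go over the knob.

Emit:
carry_out --motion '[0.15,0,0,0,-1,0.25,0,0,0,-1,0,0,-0.5,0,-1,0,0,-0.8,0,0.3,0,0,-0.8,0,0.3,0,0,-0.8,0,0.3,0,0,-0.4,0,0.3,-0.65,-0.36,0,0,0.3,-0.65,-0.36,0,0,0.3,-0.65,-0.36,0,0,0.3,-0.65,-0.35,0,0,0.3,-0.65,-0.35,0,0,0.3]'

```text
clock: 19.35
eef_pos: [0.5344, -0.159, 0.2005]
eef_rot: [[-0.978, 0.208, 0.001], [0.208, 0.978, -0.001], [-0.001, -0.001, -1.0]]
force: [0.2, -0.3, -0.2]
opening: 0.0555
grip_force: 0.0
```

Emit:
carry_out --motion '[0,0,0,0.4,0.3,0,0,0,0.37,0.3,0,0,0,0,0.3,0,0,0,0,0.3]'

```text
clock: 19.75
eef_pos: [0.5332, -0.1576, 0.2004]
eef_rot: [[-0.951, 0.31, 0.001], [0.31, 0.951, -0.001], [-0.001, -0.0, -1.0]]
force: [-0.3, -0.3, 0.3]
opening: 0.0558
grip_force: 0.0
```

```bash
cat > a4.py <<'E'
from arm import *
f,L,Z=arm('wrist');save(f,'w7.png')
P=cloud(f);hsv=cv2.cvtColor(f['color'],cv2.COLOR_RGB2HSV)
red=((hsv[...,0]<8)|(hsv[...,0]>172))&(hsv[...,1]>150)&(Z>.113)&(Z<.122)
r=cv2.minAreaRect(P[red][:,:2].astype(np.float32)*1000);print('top face',red.sum(),r,'z',np.median(Z[red]))
to(.531,-.157,.103,71.9)
m=(Z>.07)&(Z<.1)&(abs(L[...,1])<.03)&(abs(L[...,0])<.075)
if m.any(): print('front',np.nanmin(L[m][:,0]),'tube top',np.nanpercentile(Z[m],95))
E
python3 a4.py
```

```text
wrist knob 1590 ((37.72480392456055, -71.13179779052734), (44.60942840576172, 73.39804077148438), 15.253193855285645)
top face 1228 ((529.5814208984375, -157.33837890625), (14.609832763671875, 43.911231994628906), 71.31319427490234) z 0.11438054419446832
t 19.8 pos [ 0.533 -0.158  0.2  ] yaw 71.97 q [ 0.62  0.75 -0.71  1.81  0.64  0.83  0.84] F [ 0.6  0.3 -0.1] op 0.0555598779830396 g 0.0
need units [ 0.056 -0.003  2.435] turn units 0.009 tilt [ 0. -0. -1.]
front -0.06673214957120888 tube top 0.08296550254534288
```

View pics/w7.png

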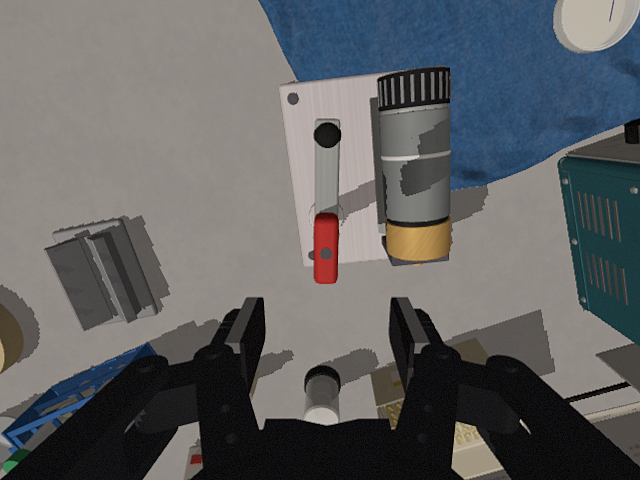

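The knob lies between the fingers at (326,248), with the arm and its pad at (327,135) in front of it, and the tube is untouched. I descend and grip.

Emit:
carry_out --motion '[0.08,-0.02,0.6,0,0.3,0,0,0.7,0,0.3,0,0,0.6,0,0.3,0,0,0.4,0,0.3,0,0,0.13,0,0.3,0,0,0,0,0.3,0,0,0,0,-1,0,0,0,0,-1,0,0,0,0,-1,0,0,0,0,-1,0,0,0,0,-1,0,0,0,0,-1]' --newtons 40

```text
clock: 21.0
eef_pos: [0.5302, -0.1574, 0.104]
eef_rot: [[-0.95, 0.312, 0.001], [0.312, 0.95, -0.001], [-0.002, -0.0, -1.0]]
force: [-2.1, -0.6, 5.4]
opening: 0.0156
grip_force: 40.8
```

Emit:
carry_out --motion '[0,0,0,0.5,-1,0,0,0,0.7,-1,0,0,0,0.7,-1,0,0,0,0.7,-1,0,0,0,0.7,-1,0,0,0,0.7,-1,0,0,0,0.7,-1,0,0,0,0.7,-1,0,0,0,0.6,-1,0,0,0,0,-1]' --newtons 60

```text
clock: 22.0
eef_pos: [0.5302, -0.1574, 0.1041]
eef_rot: [[-0.404, 0.915, 0.002], [0.915, 0.404, -0.001], [-0.002, 0.001, -1.0]]
force: [-2.1, -0.3, 5.7]
opening: 0.0151
grip_force: 61.6
```

```bash
python3 - <<'E'
from arm import *
to(.530,-.157,.104,-5.0);print(ctrl.sense()['wrist_torque'])
E
```

```text
t 22.0 pos [ 0.53  -0.157  0.104] yaw 23.82 q [ 0.42  0.83 -0.37  1.89  0.57  0.52  0.08] F [-2.1 -0.3  5.7] op 0.01513931606687839 g 61.56753094866872
need units [ 0.011 -0.001  0.003] turn units 3.603 tilt [ 0.002 -0.001 -1.   ]
[-0.114  0.188 -0.028]
```

Emit:
carry_out --motion '[0,0,0,0.5,-1,0,0,0,0.5,-1,0,0,0,0.5,-1,0,0,0,0.5,-1,0,0,0,0.5,-1,0,0,0,0.5,-1,0,0,0,0.4,-1,0,0,0,0.3,-1,0,0,0,0.2,-1,0,0,0,0,-1,0,0,0,0,-1]'

```text
clock: 23.1
eef_pos: [0.5303, -0.1574, 0.1041]
eef_rot: [[0.127, 0.992, 0.002], [0.992, -0.127, -0.001], [-0.0, 0.002, -1.0]]
force: [-0.5, -0.2, 6.3]
opening: 0.0149
grip_force: 61.7
```

```bash
python3 - <<'E'
from arm import *
to(.530,-.157,.104,-5.0);print(ctrl.sense()['wrist_torque'])
f=grab('scene');save(f,'s8.png')
E
```

```text
t 23.1 pos [ 0.53  -0.157  0.104] yaw -7.3 q [ 0.34  0.82 -0.23  1.9   0.38  0.47 -0.29] F [-0.5 -0.2  6.3] op 0.014943832477709727 g 61.66027145460248
need units [ 0.008 -0.008  0.003] turn units -0.287 tilt [ 0.002 -0.001 -1.   ]
[-0.101  0.251 -0.098]
```

Emit:
carry_out --motion '[0,0,0,0.3,-1,0,0,0,0.3,-1,0,0,0,0,-1]'

```text
clock: 23.45
eef_pos: [0.5302, -0.1574, 0.1041]
eef_rot: [[0.208, 0.978, 0.002], [0.978, -0.208, -0.001], [-0.001, 0.002, -1.0]]
force: [0.1, -0.3, 6.8]
opening: 0.0148
grip_force: 61.6
```

```bash
python3 - <<'E'
from arm import *
to(.530,-.157,.104,-5.0);print(ctrl.sense()['wrist_torque'])
f=grab('wrist');save(f,'w8.png')
E
```

```text
t 23.45 pos [ 0.53  -0.157  0.104] yaw -12.0 q [ 0.33  0.82 -0.21  1.9   0.35  0.46 -0.34] F [ 0.1 -0.3  6.8] op 0.014777171913842337 g 61.63836638443172
need units [ 0.008 -0.008  0.003] turn units -0.874 tilt [ 0.002 -0.001 -1.   ]
[-0.224  0.267  0.413]
```

View pics/w8.png

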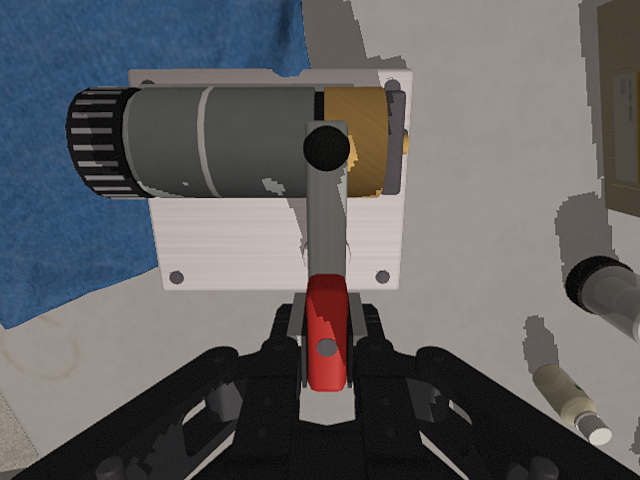

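The arm lies square across the tube with its pad at (326,148), and the torque jump shows the end stop. I release and rise.

Emit:
carry_out --motion '[0,0,0,-0.25,-1,0,0,0,0,-1,0,0,0,0,0,0,0,0,0,0,0,0,0,0,0,0,0,-0.3,0,0,0,0,-0.6,0,0,0,0,-0.8,0,0,0,0,-0.8,0,0,0,0,-0.4,0,0,0,0,0,0,0,0,0,0,0,0]'

```text
clock: 24.7
eef_pos: [0.5294, -0.1572, 0.2193]
eef_rot: [[0.175, 0.985, 0.0], [0.985, -0.175, -0.0], [-0.0, 0.0, -1.0]]
force: [-1.4, -0.5, -0.2]
opening: 0.0427
grip_force: 0.0
```

```bash
python3 - <<'E'
from arm import *
to(.530,-.157,.2,-5.0)
f,L,Z=arm('wrist');save(f,'w9.png');P=cloud(f);hsv=cv2.cvtColor(f['color'],cv2.COLOR_RGB2HSV)
red=((hsv[...,0]<8)|(hsv[...,0]>172))&(hsv[...,1]>150)&(Z>.113)&(Z<.122)
r=cv2.minAreaRect(L[red].astype(np.float32)*1000);print('knob local',r)
m=(Z>.07)&(Z<.0865)&(abs(L[...,1])<.03)&(abs(L[...,0])<.08)
for x in (-.05,-.03,-.01,.01,.055):
    q=m&(abs(L[...,0]-x)<.004)
    if q.sum()>9: print(x,(L[q][:,1].min()+L[q][:,1].max())/2,Z[q].max())
print('front',np.nanmin(L[m][:,0]))
t=grab('top');P=cloud(t)
print(P[315,198],P[170,340],P[182,378])
E
```

```text
t 24.7 pos [ 0.529 -0.157  0.219] yaw -10.1 q [ 0.39  0.64 -0.31  1.82  0.28  0.73 -0.24] F [-1.4 -0.5 -0.2] op 0.04267398018175598 g 0.0
need units [0.008 0.013 0.483] turn units -0.637 tilt [ 0. -0. -1.]
wrist knob 1306 ((45.69268798828125, -73.13140869140625), (45.09312057495117, 81.30474853515625), 75.74563598632812)
knob local ((38.96510314941406, -71.78282165527344), (14.440373420715332, 43.52554702758789), 2.418506383895874)
-0.05 -0.00021641895275534458 0.08428516584714041
-0.03 -0.00028482172890143855 0.08411884682312282
-0.01 -5.472184698103455e-05 0.08402303419152457
0.01 -8.390589500994854e-05 0.0839297419177909
0.055 -0.0004986572032318511 0.08467684918083451
front -0.06633458207202983
[0.439 0.092 0.014] [ 0.504 -0.169  0.625] [ 0.672 -0.295  0.051]
```

View pics/w9.png

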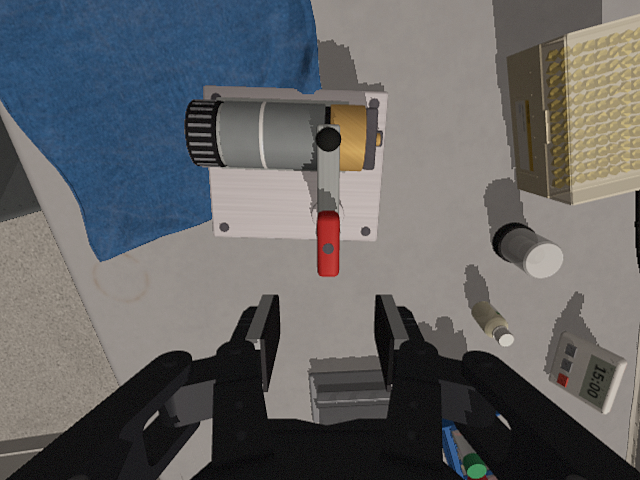

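The arm lies across the tube with the gripper clear: knob at (328,245), pad at (328,138). The canister at (527,250), the bottle at (492,325) and the petri dish are where they were. Handing in.

```bash
python3 -c "
from rig import ctrl
print(ctrl.finish_job())"
```

```text
the job is handed in; nothing more can be done
None
```

The job is handed in at about 25 s of the 72 s, with no verdict returned: the lens tube lies in the V with its brass end against the back stop (an 11 N push did not move it), the clamp is turned to its end stop across the tube, and the gripper is clear; none of the bystanders was touched.

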